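Enable the parts carousel with the key switch and start it

ROBOT

A 6-joint arm with a two-finger parallel gripper is mounted at the origin on the work surface. World frame = base frame: x ahead of the robot, y to its left, z up, the work surface at z = 0. Lengths are in m, angles in rad, forces in N, time in s.
With the tool pointing down it reaches from about 0.35 to 0.85 m from the base axis. Payload 8.1 kg.
Tool frame: the origin (TCP) lies midway between the tips of the shut fingers; the grasp point (between the pads) lies 19 mm behind it; z points along the fingers, y is the direction in which the jaws open and shut (so a half turn about z gives the same grasp; the last joint's range is limited). The gripper opens to 93 mm and grips with 3 to 60 N. Pads are 15 mm wide; open, the fingers measure 128 mm over their backs; the gripper's body (75 mm by 188 mm) begins 65 mm behind the grasp point.
Start: joints at [-1.257, 0.13, 1.488, -0, 1.523, -0.085], TCP at [0.233, -0.553, 0.219] pointing down, gripper open.
Joint ranges: [-2.96, 2.96], [-0.89, 2.26], [0.02, 2.5], [-1.34, 4.48], [0, 2.73], [-2.66, 2.66]. Speed limits (rad/s): [2.39, 2.39, 2.79, 3.14, 3.14, 3.14].

INTERFACE

Orientations are given as a rotation vector (axis times angle).
In Python, from plant import robot gives the robot as it stands. The module is installed in compiled form; this text tells all that it offers.
- The arm moves only by the shell command python3 -m pendant 'ROWS' [FORCE]. ROWS is JSON, a list of rows, each an object with "translation": the shift along the tool's x, y, z in mm, a list of three; "twist": the turn, a rotation vector about the tool's x, y, z in rad, a list of three; "grip": the opening, from -1 (shut) to 1 (fully open). A call has exactly 10 rows; each row shifts and turns the pose as measured when the row begins, along the tool's axes as they then stand; what a row does not reach is not made up. A row lasts 1/10 s, in which the tool goes at most 50 mm and 8.59 degrees, less where a joint would pass 70% of its speed; a pose out of reach is approached as far as the arm can. A call is refused whole if a number of a shift passes 50 or a number of a turn 0.15, either way. A call with a gripper value outside its range is refused whole. The fingers move at their own pace and stop on an object; FORCE is the grip in N (left out, the last holds). Time passes only in rows, so rows that do not move let the fingers close, or fill a call up. It gives the time, the measured TCP pose, the force and the opening at its end, in the units of the state.
- robot.read_state(): the state, without advancing time (a new reading comes with each control period).
- robot.read_camera(name): name is "side" or "top"; returns (picture, depth): 400x640x3 uint8, red, green, blue; 400x640 float32, m along the optical axis (not along the pixel's ray), 0 where there is no reading.
- robot.camera_info(name): a dict with "vertical_fov" (degrees; the focal length in pixels is half the picture's height over the tangent of half this angle, whatever the lens; pixels are square), "cx", "cy" (the principal point, pixels), "cam_to_world" (4x4, takes a point from camera to world coordinates). Camera axes: x right, y up, looking along -z (the intrinsics and any distortion apply to the point x, -y, -z); pixel columns grow to the right and rows downward; lengths in m; the calibration is good to about 2 mm. A picture is of the moment at which its call begins. camera_info takes no time and is no camera call.
- robot.close_job(): hands the job in, once; it reports no verdict.
The state is a dict: "t": time; "q": joint angles; "dq": joint speeds; "joint_torque": joint torques, N m; "tool_pos": TCP position; "orientation": TCP orientation; "force": force on the tool from outside, world axes, zero at the start; "wrist_torque": the same for the moment, N m; "opening": finger opening in m.
Only numpy, scipy, OpenCV 4.12 (cv2) and the standard library are available. Lean on these libraries where they do the work, as an engineer would, in place of code of your own. Each camera call takes 0.05 s, during which the arm holds its last target. There are 200 camera calls.

TASK

Take the black-headed key out of its yellow stand, push it fully home into the key switch on the sloping control desk and turn it clockwise to its stop. With the key left turned, press the green button fully down and let it spring back; then turn the key back home, draw it out and lower it into the blue key bin on the bench, where it may lie any way it likes. Leave the red button alone and do not shift or knock over the can, the carton or the tape ring.

Things in the scene. Friction and masses are not known exactly. Their poses are not given: they have to be found in the camera images.
- desk: white wedge-shaped control desk, fixed, 150 mm deep (x), 240 wide (y), 40 high at its front (-x) edge, 120 at its rear. Origin: centre of the underside; x to the rear, z up. Its face rises to the rear at 28 degrees, normal (-0.469, 0, 0.883). Half way up the face stand the key switch at y = -70 mm and the green and red buttons at y = +10 and +70 mm; which of these two is where varies
- lock (a joint): turn of the key switch's square core, rad: 0 = home, grows clockwise seen from outside the face, stop at 1.22 (70 degrees). Stays where it is left (friction 0.04 N m), has no spring
- lock_face (a point): centre of the key slot's mouth on the steel core of the switch, 12 mm above the desk's face; turns with the core. z outward along the face's normal, x along the slot's length (up the slope when home). Slot 14 x 6 mm, 32 mm deep. Core 24 mm square, in a fixed dark octagonal nut of 26 mm radius, 10 mm high
- key: loose key, 72 mm long, 40 g, upright in its stand at the start. Origin: tip of the blade; z towards the head. Steel blade 12 mm wide (x), 4 thick (y), 28 long, tapered over its first 7 mm; then a black head 30 wide (x), 8 thick (y), 44 long, pinched across its thickness. Fits either way round (half turn). Turns the switch with about 0.2 rad of play; left alone it stays in the slot
- key_shoulder (a point): on the key's axis where blade and head meet, 28 mm from the tip, axes as the key's; meets lock_face when the key is fully home
- stand: yellow block, fixed, 56 x 56 mm, 40 mm high; the key stands in a 14 x 6 mm slot in its top with its shoulder on the top and its axes along the block's. Origin: centre of the underside
- green (a joint): travel of the green button, m: 0 = up, 0.006 = fully down (1.5 N to start, 5 N fully down; springs back)
- green_top (a point): centre of the green button's top, 28 mm across, 18 mm above the desk's face in a black round housing 44 mm across and 12 mm high; z axis outward along the normal of the face
- red (a joint): travel of the red button, m, like the green one: to be left alone
- red_top (a point): centre of the red button's top, same make as the green one, beside it on the face (60 mm centre to centre)
- bin: open blue plastic bin, fixed, 140 mm (x) by 115 mm (y), 50 mm high, walls and floor 4 to 5 mm. Origin: centre of the underside. It and the key stand take the left and right side of the desk, in turns
- can: loose bystander: red and yellow can, 62 mm across, 170 mm high, 0.35 kg; origin at the centre of its underside
- carton: loose bystander: cardboard carton, 75 x 95 mm, 60 mm high; origin at the centre of its underside
- tape: loose bystander: yellow tape ring lying flat, 70 mm outside diameter, 25 mm high; origin at the centre of its underside
There are look-alikes about, which are no part of the job. What is meant by the key is not orange, and is the smaller of those in its own colour.

How it is judged:
By the outcome, as a careful person would: the job done as asked, in the order asked, and still so for the second after the job is handed in, with the robot touching nothing.
It also fails if it takes over 69 s, if anything falls off the work surface, if the arm or the gripper's body presses on something with over 40 N, if the wrist force passes 120 N, or if a joint passes its speed limit or range.

## Working session

There is one attempt and no reset: what is moved stays moved. The work goes in short steps, Python scripts to look and compute and a shell command to move; the robot and the scene stay as the last step left them, time stands still between calls to the robot, and variables do not carry over. Pictures are saved under pics/ and viewed, about 8 in all and at most 12, crops included, and the job is handed in when it is done.

```bash
mkdir -p pics; cat > h.py <<'E'
import numpy as np,cv2
from scipy.spatial.transform import Rotation as R
from plant import robot
def snap(n):
    im,d=robot.read_camera(n); np.savez('%s.npz'%n,im=im,d=d); return im,d
def load(n):
    z=np.load('%s.npz'%n); return z['im'],z['d']
def cloud(n,d):
    i=robot.camera_info(n); f=200/np.tan(np.radians(i['vertical_fov'])/2)
    v,u=np.mgrid[0:400,0:640].astype(float)
    k=i.get('distortion')
    x=(u-i['cx'])/f; y=(v-i['cy'])/f
    P=np.stack([x*d,-y*d,-d],-1); M=np.array(i['cam_to_world'])
    return P@M[:3,:3].T+M[:3,3]
def save(im,name,crop=None,s=1):
    if crop: u0,v0,u1,v1=crop; im=im[v0:v1,u0:u1]
    cv2.imwrite('pics/'+name,cv2.resize(im[:,:,::-1],None,fx=s,fy=s,interpolation=cv2.INTER_CUBIC))
E
python3 - <<'E'
from h import *
for n in('top','side'):
    im,d=snap(n); save(im,n+'1.png'); print(n,robot.camera_info(n))
print(robot.read_state())
E
```

```text
top {'vertical_fov': 55.998071147560985, 'cx': 314.1694133084079, 'cy': 198.7647836013433, 'cam_to_world': array([[ 0.01599285,  0.98059243, -0.19540399,  0.3169992 ],
       [-0.99963202,  0.01139832, -0.02461499, -0.01069303],
       [-0.02191   ,  0.19572575,  0.98041388,  1.04477667],
       [ 0.        ,  0.        ,  0.        ,  1.        ]])}
side {'vertical_fov': 44.25283367139605, 'cx': 329.2318816026133, 'cy': 206.4334736395595, 'cam_to_world': array([[-0.99547946,  0.06760802, -0.06670679,  0.44913479],
       [-0.09280065, -0.54288536,  0.83466372,  0.98389299],
       [ 0.02021582,  0.83708102,  0.5467053 ,  0.70963162],
       [ 0.        ,  0.        ,  0.        ,  1.        ]])}
{'t': 0.1, 'q': array([-1.25743635e+00,  1.31075785e-01,  1.48915281e+00,  3.86198125e-06,
        1.52300791e+00, -8.54073286e-02]), 'dq': array([-0.00148921, -0.00226653, -0.00208321,  0.00142957,  0.00023379,
        0.00065449]), 'joint_torque': array([ 2.03094103e-03, -5.61335206e+01, -4.93100166e+01,  7.68665923e-02,
        2.90032692e-02, -5.93803884e-05]), 'tool_pos': array([ 0.23283028, -0.55243153,  0.21770788]), 'orientation': array([-3.07775284e+00, -6.21916426e-01,  2.87500066e-04]), 'force': array([ 0.1515358 , -0.90048341, -0.42401186]), 'wrist_torque': array([0.02888527, 0.0259136 , 0.02905739]), 'opening': 0.09330035066927467}
```

View pics/top1.png

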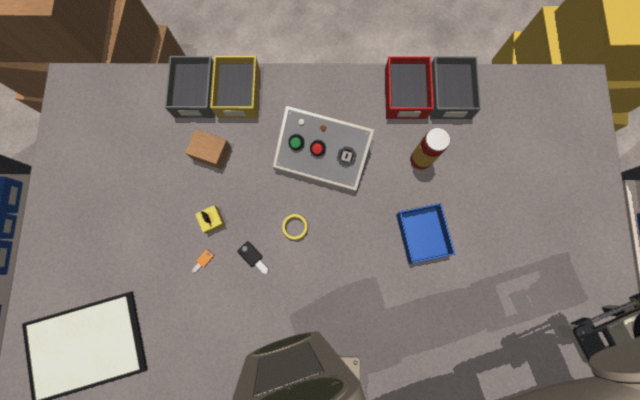

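View pics/side1.png

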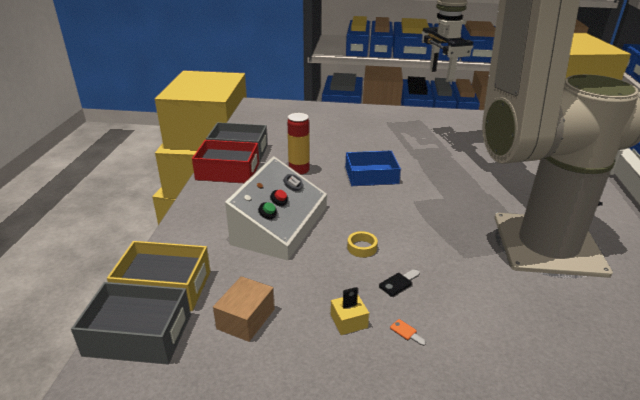

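Top view: the stand with the key is at (208,218), the green button at (296,143), red at (317,148), the lock at (346,156) and the blue bin at (426,234). The big black key and the orange key lying on the bench are decoys. The side view agrees.

```bash
python3 - <<'E'
from h import *
for n in('top','side'):
    im,d=load(n); P=cloud(n,d); hsv=cv2.cvtColor(im,cv2.COLOR_RGB2HSV).astype(int); H,S,V=[hsv[...,k] for k in range(3)]
    X,Y,Z=[P[...,k] for k in range(3)]
    box=lambda x0,x1,y0,y1:(X>x0)&(X<x1)&(Y>y0)&(Y<y1)&(d>0)
    print(n,'bench z',np.median(Z[box(.35,.4,-.02,.02)&(S<60)]))
    # desk face
    ok=box(.4,.75,-.15,.2)&(S<40)&(Z>.045)&(V>90)
    Q=P[ok]
    rng=np.random.default_rng(0); best=None
    for _ in range(400):
        a,b,c=Q[rng.choice(len(Q),3,False)]; nn=np.cross(b-a,c-a); l=np.linalg.norm(nn)
        if l<1e-6: continue
        nn/=l
        if abs(nn[2])<.75: continue
        m=abs((Q-a)@nn)<.003
        if best is None or m.sum()>best.sum(): best=m
    F=Q[best]; c=F.mean(0); nn=np.linalg.svd(F-c,full_matrices=False)[2][2]; nn*=np.sign(nn[2])
    print('face n',nn,'c',c,'N',len(F),'yaw',np.degrees(np.arctan2(-nn[1],-nn[0])))
    rect=cv2.minAreaRect((F[:,:2]*1000).astype(np.float32)); print('face rect',rect)
    for nm,m in dict(green=(H>45)&(H<80)&(S>120)&box(.5,.75,0,.2),red=((H<8)|(H>172))&(S>150)&box(.5,.75,-.05,.12),yel=(H>20)&(H<35)&(S>120)&box(.35,.6,.2,.4)&(Z>.03),blue=(H>100)&(H<125)&(S>120)&box(.35,.65,-.35,-.1)&(Z>.04)).items():
        q=P[m]; h=(q-c)@nn
        r=cv2.minAreaRect((q[:,:2]*1000).astype(np.float32)) 
        print(nm,len(q),'med',np.median(q,0),'max z',np.percentile(q[:,2],98),'h',np.percentile(h,[50,90]),'rect',r)
    m=box(.35,.6,.2,.4)&(Z>.05); q=P[m]; print('keyhead',len(q),q.mean(0),q[:,2].max(),'rect',cv2.minAreaRect((q[:,:2]*1000).astype(np.float32)))
    save(im,n+'_desk.png',(255,90,395,205) if n=='top' else (220,150,340,260),5)
    u=np.argwhere(m); print(u.min(0),u.max(0))
E
```

```text
top bench z -0.0007117707895646364
face n [-0.45006158  0.12623864  0.88402963] c [ 0.65498896 -0.00726831  0.08356783] N 4009 yaw -15.66837988158824
face rect ((651.7994384765625, -5.188629150390625), (240.36495971679688, 144.3356475830078), 74.70632934570312)
green 86 med [0.6577354 0.0662505 0.0977369] max z 0.10402332266398034 h [0.02062345 0.02290756] rect ((657.588623046875, 66.93169403076172), (27.937711715698242, 22.394107818603516), 88.00460815429688)
red 104 med [0.64167328 0.00784107 0.09789134] max z 0.10409100661252707 h [0.0205903  0.02320869] rect ((644.0936279296875, 9.045228958129883), (30.305200576782227, 25.389877319335938), 40.13159942626953)
yel 389 med [0.4579379  0.29638728 0.03913415] max z 0.07218149318253789 h [0.08865865 0.10039479] rect ((460.18621826171875, 300.4888916015625), (55.77070236206055, 56.73651885986328), 26.625364303588867)
blue 311 med [ 0.42131714 -0.26973705  0.04818928] max z 0.05233723138276738 h [0.03862621 0.06978238] rect ((428.46136474609375, -283.15582275390625), (137.8798065185547, 113.52818298339844), 12.372530937194824)
keyhead 69
[... 762 characters left out ...]
6958007812, 9.640725135803223), (26.62150001525879, 30.608661651611328), 74.35185241699219)
yel 599 med [0.46006683 0.31252606 0.03903648] max z 0.05639317872023717 h [0.08972192 0.09956772] rect ((460.341796875, 303.11883544921875), (56.16954040527344, 58.63094711303711), 25.619871139526367)
blue 379 med [ 0.43125186 -0.25873219  0.04608089] max z 0.051932459714835365 h [0.03187888 0.06275906] rect ((429.0318908691406, -281.5467529296875), (139.62472534179688, 123.32119750976562), 12.392607688903809)
keyhead 229 [0.46033558 0.30497189 0.06950271] 0.0849805436291714 rect ((460.17218017578125, 303.4801330566406), (29.02475929260254, 10.470224380493164), 27.642704010009766)
[287 343] [305 358]
```

View pics/top_desk.png

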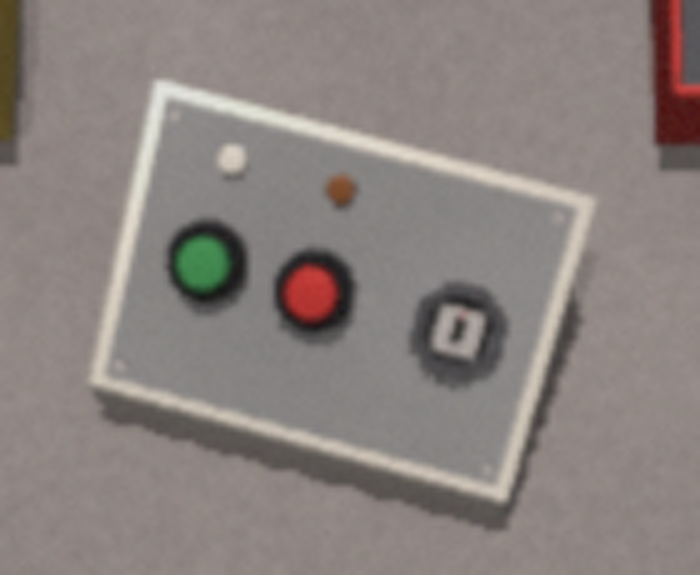

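Top crop: the switch sits at about (346.8,155.8) in the full picture with its slot pointing up the slope. Green is the outer button and red is the middle one. Next I'll measure the lock and the bystanders and plan the transit.

```bash
cat >> h.py <<'E'
def tcp():
    s=robot.read_state(); return np.array(s['tool_pos']),R.from_rotvec(s['orientation'])
def plan(p1,R1,n,start=None,via=None):
    "rows from current pose to target, tool axes, mm / rad"
    p0,R0=start or tcp(); w=(R0.inv()*R1).as_rotvec()
    if via is not None: w=via
    for k in range(n):
        a=R0*R.from_rotvec(w*k/n)
        t=a.inv().apply((p1-p0)*1000/n); print(k,np.round(t,1),np.round(w/n,4))
    print('total',np.round(R0.inv().apply((p1-p0)*1000),1),np.round(w,4))
def frame(z,x):
    z=np.array(z,float);z/=np.linalg.norm(z);x=np.array(x,float);x-=z*(x@z);x/=np.linalg.norm(x)
    return R.from_matrix(np.stack([x,np.cross(z,x),z],1))
def stat():
    s=robot.read_state(); print('t',round(s['t'],2),'p',np.round(s['tool_pos'],4),'rv',np.round(s['orientation'],3),'F',np.round(s['force'],1),'T',np.round(s['wrist_torque'],2),'op',round(s['opening'],4),'q',np.round(s['q'],2))
E
python3 - <<'E'
from h import *
yaw=np.radians(-15.5)
up=np.array([np.cos(yaw)*.883,np.sin(yaw)*.883,.469])
nrm=np.array([-.469*np.cos(yaw),-.469*np.sin(yaw),.883])
for n,px in(('top',(346.8,155.8)),('side',None)):
    im,d=load(n);P=cloud(n,d)
    X,Y,Z=[P[...,k] for k in range(3)]
    c0=np.array([.65,-.0045,.08]); h=(P-c0)@nrm
    dd=P-np.array([.625,-.0705,.0906])
    m=(np.linalg.norm(dd,axis=2)<.03)&(im.min(2)>130)&(h>.006)
    q=P[m]; lat=np.cross(nrm,up)
    a=np.stack([(q-c0)@up,(q-c0)@lat],1)*1000
    print(n,'core',len(q),q.mean(0),'h',np.median(h[m]),'up/lat rect',cv2.minAreaRect(a.astype(np.float32)))
    m=(np.linalg.norm(dd,axis=2)<.045)&(h>.005); q=P[m]; a=np.stack([(q-c0)@up,(q-c0)@lat],1)*1000
    print(' nut',m.sum(),a.min(0),a.max(0),a.mean(0),q.mean(0))
    m=(Z>.15)&(X>.45)&(X<.75)&(Y<-.1)&(Y>-.35)&(d>0); q=P[m]; print(' can top',q.mean(0),q.min(0),q.max(0))
    m=(Z>.05)&(X>.45)&(X<.75)&(Y>.2)&(Y<.4)&(d>0)&(Z<.065); q=P[m]; print(' carton',q.mean(0),q.min(0),q.max(0))
    # key head direction by PCA
    m=(X>.4)&(X<.52)&(Y>.25)&(Y<.36)&(Z>.07)&(d>0); q=P[m][:,:2]; print(' key',len(q),(q.min(0)+q.max(0))/2,np.linalg.svd(q-q.mean(0))[2][0])
p0,R0=tcp()
kx=np.radians(26.6+180)
Rk=frame([0,0,-1],[np.cos(kx),np.sin(kx),0])
print(Rk.as_matrix().round(2))
plan(np.array([.46,.301,.20]),Rk,24,via=np.array([0,0,-np.radians(183.8)]))
E
```

```text
top core 53 [ 0.6236118  -0.06896477  0.08880792] h 0.011703214080306057 up/lat rect ((-2.883812427520752, -69.19178771972656), (21.90631103515625, 22.3758602142334), 86.59603881835938)
 nut 207 [ -32.40610843 -112.00704317] [ 27.07221985 -46.04790052] [ -1.54415127 -70.52020758] [ 0.6251698 -0.0708214  0.0883871]
 can top [ 0.64138961 -0.28485261  0.16691285] [ 0.61354588 -0.31529324  0.15038349] [ 0.67238169 -0.25733934  0.1740772 ]
 carton [0.65570758 0.31567249 0.05870924] [0.45102047 0.26156009 0.05023849] [0.70849687 0.37347344 0.06409659]
 key 48 [0.46085001 0.30039268] [-0.90643318 -0.42234925]
side core 46 [ 0.62348123 -0.06951472  0.08996105] h 0.012859601747100075 up/lat rect ((-2.313979148864746, -68.94528198242188), (27.270320892333984, 21.719038009643555), 89.5591812133789)
 nut 212 [-39.40907182 -94.57358793] [ 37.02540739 -42.54879295] [ -2.63141415 -66.79534713] [ 0.62517698 -0.06695659  0.08800036]
 can top [ 0.6418257  -0.27509817  0.16394898] [ 0.61307738 -0.31688947  0.15005537] [ 0.67233917 -0.25343097  0.17221716]
 carton [0.649929   0.32354501 0.05858449] [0.4
[... 659 characters left out ...]
5 15.2  0.8] [ 0.      0.     -0.1337]
11 [31.2 19.5  0.8] [ 0.      0.     -0.1337]
12 [28.3 23.5  0.8] [ 0.      0.     -0.1337]
13 [24.9 27.   0.8] [ 0.      0.     -0.1337]
14 [21.1 30.1  0.8] [ 0.      0.     -0.1337]
15 [16.9 32.7  0.8] [ 0.      0.     -0.1337]
16 [12.4 34.6  0.8] [ 0.      0.     -0.1337]
17 [ 7.7 36.   0.8] [ 0.      0.     -0.1337]
18 [ 2.8 36.7  0.8] [ 0.      0.     -0.1337]
19 [-2.1 36.7  0.8] [ 0.      0.     -0.1337]
20 [-7.  36.1  0.8] [ 0.      0.     -0.1337]
21 [-11.7  34.9   0.8] [ 0.      0.     -0.1337]
22 [-16.3  33.    0.8] [ 0.      0.     -0.1337]
23 [-20.5  30.5   0.8] [ 0.      0.     -0.1337]
total [ 540.7 -698.2   18.9] [ 0.      0.     -3.2079]
```

```bash
python3 -m pendant '[{"translation":[24,-29,0],"twist":[0,0,-0.135],"grip":1},{"translation":[28,-26,0],"twist":[0,0,-0.135],"grip":1},{"translation":[31,-22,0],"twist":[0,0,-0.135],"grip":1},{"translation":[34,-18,0],"twist":[0,0,-0.135],"grip":1},{"translation":[36,-14,0],"twist":[0,0,-0.135],"grip":1},{"translation":[37,-9,0],"twist":[0,0,-0.135],"grip":1},{"translation":[37,-4,0],"twist":[0,0,-0.135],"grip":1},{"translation":[37,1,0],"twist":[0,0,-0.135],"grip":1},{"translation":[36,6,0],"twist":[0,0,-0.135],"grip":1},{"translation":[35,11,0],"twist":[0,0,-0.135],"grip":1}]' 20
python3 - <<'E'
from h import *
stat(); kx=np.radians(206); p,r=tcp()
Rk=frame([0,0,-1],[np.cos(kx),np.sin(kx),0])
w=(r.inv()*Rk).as_rotvec(); print(w)
plan(np.array([.46,.301,.14]),Rk,15,via=w if w[2]<0 else w*(1-2*np.pi/np.linalg.norm(w)))
E
```

```text
t: 1.1
tool_pos: [0.325, -0.1756, 0.2125]
orientation: [-1.955, -2.446, -0.007]
force: [0.7, 0.6, 1.2]
opening: 0.0931
t 1.1 p [ 0.325  -0.1756  0.2125] rv [-1.955 -2.446 -0.007] F [0.7 0.6 1.2] T [ 0.01 -0.12  0.02] op 0.0931 q [-0.64 -0.53  2.07  0.    1.61 -0.86]
[ 0.00777266 -0.01012386 -1.8020745 ]
0 [29.  15.8  5.1] [ 0.0005 -0.0007 -0.1201]
1 [26.9 19.2  5.1] [ 0.0005 -0.0007 -0.1201]
2 [24.4 22.2  5. ] [ 0.0005 -0.0007 -0.1201]
3 [21.5 25.   5. ] [ 0.0005 -0.0007 -0.1201]
4 [18.4 27.4  5. ] [ 0.0005 -0.0007 -0.1201]
5 [15.  29.4  5. ] [ 0.0005 -0.0007 -0.1201]
6 [11.3 31.   4.9] [ 0.0005 -0.0007 -0.1201]
7 [ 7.5 32.1  4.9] [ 0.0005 -0.0007 -0.1201]
8 [ 3.6 32.8  4.9] [ 0.0005 -0.0007 -0.1201]
9 [-0.3 33.   4.9] [ 0.0005 -0.0007 -0.1201]
10 [-4.3 32.7  4.9] [ 0.0005 -0.0007 -0.1201]
11 [-8.2 32.   4.9] [ 0.0005 -0.0007 -0.1201]
12 [-11.9  30.8   4.8] [ 0.0005 -0.0007 -0.1201]
13 [-15.5  29.1   4.8] [ 0.0005 -0.0007 -0.1201]
14 [-18.9  27.1   4.8] [ 0.0005 -0.0007 -0.1201]
total [434.3 237.1  76.6] [ 0.0078 -0.0101 -1.8021]
```

```bash
python3 -m pendant '[{"translation":[29,16,4],"twist":[0,0,-0.12],"grip":1},{"translation":[27,19,4],"twist":[0,0,-0.12],"grip":1},{"translation":[24,22,4],"twist":[0,0,-0.12],"grip":1},{"translation":[22,25,4],"twist":[0,0,-0.12],"grip":1},{"translation":[18,27,4],"twist":[0,0,-0.12],"grip":1},{"translation":[15,29,4],"twist":[0,0,-0.12],"grip":1},{"translation":[11,31,4],"twist":[0,0,-0.12],"grip":1},{"translation":[8,32,4],"twist":[0,0,-0.12],"grip":1},{"translation":[4,33,4],"twist":[0,0,-0.12],"grip":1},{"translation":[0,33,4],"twist":[0,0,-0.12],"grip":1}]'
python3 - <<'E'
from h import *
stat(); kx=np.radians(206)
Rk=frame([0,0,-1],[np.cos(kx),np.sin(kx),0])
plan(np.array([.46,.3015,.105]),Rk,8)
E
```

```text
t: 2.1
tool_pos: [0.4055, 0.1584, 0.1722]
orientation: [-0.15, -3.134, -0.014]
force: [0.3, -0.5, -0.2]
opening: 0.093
t 2.1 p [0.4055 0.1584 0.1722] rv [-0.15  -3.134 -0.014] F [ 0.3 -0.5 -0.2] T [ 0.05 -0.17  0.01] op 0.093 q [ 0.25 -0.31  1.98  0.01  1.47 -1.23]
0 [-5.1 18.4  8.5] [ 0.0012 -0.0003 -0.0687]
1 [-6.4 18.   8.5] [ 0.0012 -0.0003 -0.0687]
2 [-7.6 17.5  8.5] [ 0.0012 -0.0003 -0.0687]
3 [-8.8 17.   8.5] [ 0.0012 -0.0003 -0.0687]
4 [-9.9 16.3  8.5] [ 0.0012 -0.0003 -0.0687]
5 [-11.   15.6   8.4] [ 0.0012 -0.0003 -0.0687]
6 [-12.   14.9   8.4] [ 0.0012 -0.0003 -0.0687]
7 [-13.   14.    8.4] [ 0.0012 -0.0003 -0.0687]
total [-40.9 147.1  68.3] [ 0.0096 -0.0024 -0.5495]
```

```bash
python3 -m pendant '[{"translation":[-5,18.5,8.5],"twist":[0.001,0,-0.069],"grip":1},{"translation":[-6.5,18,8.5],"twist":[0.001,0,-0.069],"grip":1},{"translation":[-7.5,17.5,8.5],"twist":[0.001,0,-0.069],"grip":1},{"translation":[-9,17,8.5],"twist":[0.001,0,-0.069],"grip":1},{"translation":[-10,16.5,8.5],"twist":[0.001,0,-0.069],"grip":1},{"translation":[-11,15.5,8.5],"twist":[0.001,0,-0.069],"grip":1},{"translation":[-12,15,8.5],"twist":[0.001,0,-0.069],"grip":1},{"translation":[-13,14,8.5],"twist":[0.001,0,-0.069],"grip":1},{"translation":[0,0,0],"twist":[0,0,0],"grip":0.3},{"translation":[0,0,0],"twist":[0,0,0],"grip":0.3}]'
python3 - <<'E'
from h import *
stat(); kx=np.radians(206)
Rk=frame([0,0,-1],[np.cos(kx),np.sin(kx),0])
plan(np.array([.4602,.3015,.045]),Rk,5)
im,d=snap('side'); save(im,'side_k.png',(290,200,430,350),4)
E
```

```text
t: 3.1
tool_pos: [0.4553, 0.3116, 0.0967]
orientation: [0.757, -3.038, 0.0]
force: [0.2, 0.5, 0.5]
opening: 0.0814
t 3.1 p [0.4553 0.3116 0.0967] rv [ 0.757 -3.038  0.   ] F [0.2 0.5 0.5] T [ 0.12 -0.16 -0.02] op 0.0814 q [ 0.51  0.1   1.75  0.    1.3  -1.55]
0 [-0.  -2.3 10.3] [ 0.0004 -0.0021  0.007 ]
1 [-0.  -2.3 10.3] [ 0.0004 -0.0021  0.007 ]
2 [-0.  -2.3 10.3] [ 0.0004 -0.0021  0.007 ]
3 [-0.  -2.3 10.3] [ 0.0004 -0.0021  0.007 ]
4 [-0.  -2.3 10.3] [ 0.0004 -0.0021  0.007 ]
total [ -0.2 -11.4  51.7] [ 0.0022 -0.0103  0.0349]
```

View pics/side_k.png

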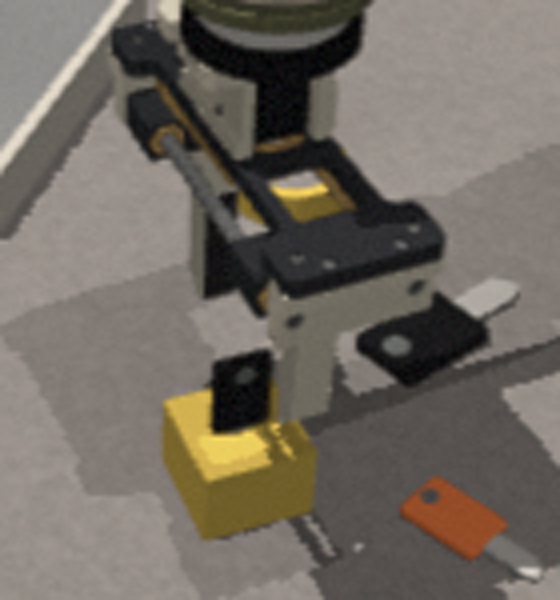

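Side crop: the key head stands between the fingers with plenty of clearance on both sides. I'll centre on it and go down.

```bash
python3 -m pendant '[{"translation":[0,-6,5],"twist":[0,-0.005,0.017],"grip":0.3},{"translation":[0,-5.4,8],"twist":[0,-0.005,0.017],"grip":0.3},{"translation":[0,0,13],"twist":[0,0,0],"grip":0.3},{"translation":[0,0,13],"twist":[0,0,0],"grip":0.3},{"translation":[0,0,9],"twist":[0,0,0],"grip":0.3},{"translation":[0,0,0],"twist":[0,0,0],"grip":0.3},{"translation":[0,0,0],"twist":[0,0,0],"grip":0},{"translation":[0,0,0],"twist":[0,0,0],"grip":-0.3},{"translation":[0,0,0],"twist":[0,0,0],"grip":-0.5},{"translation":[0,0,0],"twist":[0,0,0],"grip":-0.5}]' 30
python3 - <<'E'
from h import *
stat(); kx=np.radians(206.3)
Rk=frame([0,0,-1],[np.cos(kx),np.sin(kx),0])
plan(np.array([.4602,.3015,.045]),Rk,1)
E
```

```text
t: 4.15
tool_pos: [0.4608, 0.2979, 0.0454]
orientation: [-0.694, 3.063, 0.003]
force: [0.1, -0.3, 0.4]
opening: 0.033
t 4.15 p [0.4608 0.2979 0.0454] rv [-6.940e-01  3.063e+00  3.000e-03] F [ 0.1 -0.3  0.4] T [ 0.08 -0.12 -0.03] op 0.033 q [ 0.48  0.15  1.8   0.    1.19 -1.54]
0 [-1.   3.5  0.4] [ 0.002   0.0012 -0.0135]
total [-1.   3.5  0.4] [ 0.002   0.0012 -0.0135]
```

```bash
python3 -m pendant '[{"translation":[-0.5,2.5,0.5],"twist":[0.002,0,-0.01],"grip":-0.5},{"translation":[0,0,0],"twist":[0,0,0],"grip":-0.6},{"translation":[0,0,0],"twist":[0,0,0],"grip":-0.7},{"translation":[0,0,0],"twist":[0,0,0],"grip":-0.75},{"translation":[0,0,0],"twist":[0,0,0],"grip":-0.8},{"translation":[0,0,0],"twist":[0,0,0],"grip":-0.85},{"translation":[0,0,0],"twist":[0,0,0],"grip":-1},{"translation":[0,0,0],"twist":[0,0,0],"grip":-1},{"translation":[0,0,0],"twist":[0,0,0],"grip":-1},{"translation":[0,0,0],"twist":[0,0,0],"grip":-1}]' 5
python3 - <<'E'
from h import *
stat()
E
```

```text
t: 5.15
tool_pos: [0.4608, 0.3014, 0.0461]
orientation: [-0.71, 3.057, 0.001]
force: [0.1, -0.5, 0.2]
opening: 0.0082
t 5.15 p [0.4608 0.3014 0.0461] rv [-7.100e-01  3.057e+00  1.000e-03] F [ 0.1 -0.5  0.2] T [ 0.21 -0.07  0.01] op 0.0082 q [ 0.49  0.15  1.8  -0.    1.19 -1.54]
```

```bash
python3 -m pendant '[{"translation":[0,0,0],"twist":[0,0,0],"grip":-1},{"translation":[0,0,0],"twist":[0,0,0],"grip":-1},{"translation":[0,0,-4],"twist":[0,0,0],"grip":-1},{"translation":[0,0,-8],"twist":[0,0,0],"grip":-1},{"translation":[0,0,-12],"twist":[0,0,0],"grip":-1},{"translation":[0,0,-18],"twist":[0,0,0],"grip":-1},{"translation":[0,0,-25],"twist":[0,0,0],"grip":-1},{"translation":[0,0,-30],"twist":[0,0,0],"grip":-1},{"translation":[0,0,-25],"twist":[0,0,0],"grip":-1},{"translation":[0,0,-10],"twist":[0,0,0],"grip":-1}]' 40
cat >> h.py <<'E'
yaw=np.radians(-15.5)
def ax(): 
    n=np.array([-.4695*np.cos(yaw),-.4695*np.sin(yaw),.8829]); up=np.array([np.cos(yaw)*.8829,np.sin(yaw)*.8829,.4695])
    return n,up,np.cross(n,up)
LOCK=np.array([.6235,-.069,.0905])
E
python3 - <<'E'
from h import *
stat(); n,up,lat=ax(); plan(LOCK+n*.064,frame(-n,-up),13)
E
```

```text
t: 6.15
tool_pos: [0.4593, 0.3003, 0.1867]
orientation: [-0.711, 3.058, 0.0]
force: [-0.4, 0.7, -0.1]
opening: 0.0079
t 6.15 p [0.4593 0.3003 0.1867] rv [-0.711  3.058  0.   ] F [-0.4  0.7 -0.1] T [ 0.11 -0.08  0.01] op 0.0079 q [ 0.49  0.01  1.68 -0.    1.46 -1.54]
0 [  2.9 -29.5   3.1] [ 0.0137 -0.0358  0.0548]
1 [  1.4 -29.6   3.4] [ 0.0137 -0.0358  0.0548]
2 [ -0.1 -29.6   3.8] [ 0.0137 -0.0358  0.0548]
3 [ -1.6 -29.5   4.2] [ 0.0137 -0.0358  0.0548]
4 [ -3.  -29.3   4.7] [ 0.0137 -0.0358  0.0548]
5 [ -4.4 -29.    5.2] [ 0.0137 -0.0358  0.0548]
6 [ -5.8 -28.7   5.8] [ 0.0137 -0.0358  0.0548]
7 [ -7.2 -28.2   6.4] [ 0.0137 -0.0358  0.0548]
8 [ -8.4 -27.7   7.1] [ 0.0137 -0.0358  0.0548]
9 [ -9.7 -27.1   7.8] [ 0.0137 -0.0358  0.0548]
10 [-10.9 -26.4   8.5] [ 0.0137 -0.0358  0.0548]
11 [-12.  -25.7   9.3] [ 0.0137 -0.0358  0.0548]
12 [-13.  -24.9  10.1] [ 0.0137 -0.0358  0.0548]
total [  38.  -383.9   39.8] [ 0.1779 -0.4651  0.7123]
```

```bash
python3 -m pendant '[{"translation":[3,-29.5,-2],"twist":[0.014,-0.036,0.055],"grip":-1},{"translation":[1.5,-29.5,-1],"twist":[0.014,-0.036,0.055],"grip":-1},{"translation":[0,-29.5,0],"twist":[0.014,-0.036,0.055],"grip":-1},{"translation":[-1.5,-29.5,1],"twist":[0.014,-0.036,0.055],"grip":-1},{"translation":[-3,-29.5,1],"twist":[0.014,-0.036,0.055],"grip":-1},{"translation":[-4.5,-29,2],"twist":[0.014,-0.036,0.055],"grip":-1},{"translation":[-6,-29,2],"twist":[0.014,-0.036,0.055],"grip":-1},{"translation":[-7,-28,3],"twist":[0.014,-0.036,0.055],"grip":-1},{"translation":[-8.5,-28,3],"twist":[0.014,-0.036,0.055],"grip":-1},{"translation":[-9.5,-20,3],"twist":[0.014,-0.036,0.055],"grip":-1}]'
python3 - <<'E'
from h import *
stat(); n,up,lat=ax(); plan(LOCK+n*.064,frame(-n,-up),5)
E
```

```text
t: 7.15
tool_pos: [0.5569, 0.0213, 0.1998]
orientation: [0.162, 2.739, -0.074]
force: [0.4, 0.6, -0.1]
opening: 0.0077
t 7.15 p [0.5569 0.0213 0.1998] rv [ 0.162  2.739 -0.074] F [ 0.4  0.6 -0.1] T [ 0.08  0.05 -0.03] op 0.0077 q [-0.   -0.37  2.04 -0.08  1.08 -1.43]
0 [ -4.5 -15.1  13.8] [ 0.0074 -0.0175  0.0289]
1 [ -4.7 -14.9  14. ] [ 0.0074 -0.0175  0.0289]
2 [ -4.9 -14.6  14.2] [ 0.0074 -0.0175  0.0289]
3 [ -5.  -14.4  14.4] [ 0.0074 -0.0175  0.0289]
4 [ -5.2 -14.1  14.6] [ 0.0074 -0.0175  0.0289]
total [-22.5 -75.5  69.1] [ 0.037  -0.0875  0.1445]
```

```bash
python3 -m pendant '[{"translation":[-4.5,-15,6],"twist":[0.0075,-0.0175,0.029],"grip":-1},{"translation":[-4.5,-15,8],"twist":[0.0075,-0.0175,0.029],"grip":-1},{"translation":[-5,-14.5,10],"twist":[0.0075,-0.0175,0.029],"grip":-1},{"translation":[-5,-14.5,14],"twist":[0.0075,-0.0175,0.029],"grip":-1},{"translation":[-5,-14,14],"twist":[0.0075,-0.0175,0.029],"grip":-1},{"translation":[0,0,10],"twist":[0,0,0],"grip":-1},{"translation":[0,0,0],"twist":[0,0,0],"grip":-1},{"translation":[0,0,0],"twist":[0,0,0],"grip":-1},{"translation":[0,0,0],"twist":[0,0,0],"grip":-1},{"translation":[0,0,0],"twist":[0,0,0],"grip":-1}]'
python3 - <<'E'
from h import *
stat(); n,up,lat=ax(); plan(LOCK+n*.064,frame(-n,-up),1)
plan(LOCK+n*.040,frame(-n,-up),1)
E
```

```text
t: 8.15
tool_pos: [0.5899, -0.0651, 0.1542]
orientation: [0.371, 2.629, -0.091]
force: [0.1, -0.5, 0.4]
opening: 0.0077
t 8.15 p [ 0.5899 -0.0651  0.1542] rv [ 0.371  2.629 -0.091] F [ 0.1 -0.5  0.4] T [0.1  0.03 0.04] op 0.0077 q [-0.16 -0.3   2.1  -0.07  0.86 -1.42]
0 [0.4 5.2 8. ] [-0.0037  0.0014 -0.0088]
total [0.4 5.2 8. ] [-0.0037  0.0014 -0.0088]
0 [ 0.5  5.3 32. ] [-0.0037  0.0014 -0.0088]
total [ 0.5  5.3 32. ] [-0.0037  0.0014 -0.0088]
```

```bash
python3 -m pendant '[{"translation":[0.4,3,6],"twist":[-0.002,0,-0.005],"grip":-1},{"translation":[0,2.2,6],"twist":[-0.002,0,-0.004],"grip":-1},{"translation":[0,0,6],"twist":[0,0,0],"grip":-1},{"translation":[0,0,6],"twist":[0,0,0],"grip":-1},{"translation":[0,0,2],"twist":[0,0,0],"grip":-1},{"translation":[0,0,0],"twist":[0,0,0],"grip":-1},{"translation":[0,0,0],"twist":[0,0,0],"grip":-1},{"translation":[0,0,0],"twist":[0,0,0],"grip":-1},{"translation":[0,0,0],"twist":[0,0,0],"grip":-1},{"translation":[0,0,0],"twist":[0,0,0],"grip":-1}]'
python3 - <<'E'
from h import *
stat(); n,up,lat=ax(); plan(LOCK+n*.040,frame(-n,-up),1)
a,_=snap('side'); b,_=snap('top')
A=cv2.resize(a[145:225,255:335],(600,600),interpolation=cv2.INTER_CUBIC)
cv2.imwrite('pics/ins1.png',A[:,:,::-1])
i=robot.camera_info('top')
save(b,'ins1t.png',(310,110,390,190),6)
E
```

```text
t: 9.15
tool_pos: [0.6044, -0.0622, 0.1301]
orientation: [0.354, 2.63, -0.088]
force: [-0.2, 0.5, -1.5]
opening: 0.0082
t 9.15 p [ 0.6044 -0.0622  0.1301] rv [ 0.354  2.63  -0.088] F [-0.2  0.5 -1.5] T [0.13 0.1  0.01] op 0.0082 q [-0.15 -0.23  2.08 -0.07  0.8  -1.42]
0 [ 0.8 -1.5  4.4] [0.0016 0.0025 0.0023]
total [ 0.8 -1.5  4.4] [0.0016 0.0025 0.0023]
```

View pics/ins1.png

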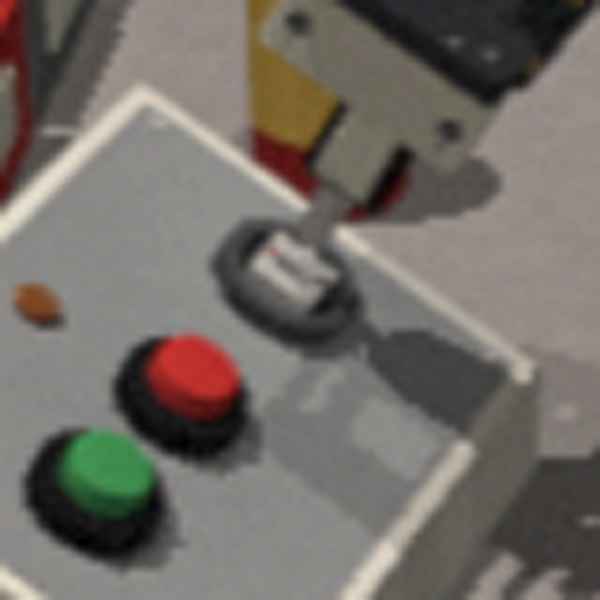

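Side crop: the blade tip is about 10 mm above the core at (310,235), and its axis points at the slot centre (295,265). I'll compare the blade with the core numerically before pushing.

```bash
python3 - <<'E'
from h import *
n,up,lat=ax(); p,r=tcp(); o=(p-LOCK); print('tcp up,lat,n mm',np.round([o@up*1e3,o@lat*1e3,o@n*1e3],1))
z=r.apply([0,0,1]); print('tilt along up,lat',z@up,z@lat)
for cam in('side','top'):
    im,d=load(cam); D=(cloud(cam,d)-LOCK)*1000; U,L,H=D@up,D@lat,D@n
    near=(abs(U)<30)&(abs(L)<30)&(d>0)
    for lo,hi,t in((-4,3,'core'),(12,17,'b'),(17,22,'b'),(22,27,'b'),(27,34,'b'),(38,60,'head/finger')):
        m=near&(H>lo)&(H<hi)&(abs(U)<14)&(abs(L)<14)
        if t=='core': m&=im.min(2)>110
        if m.sum()>2: print(cam,t,lo,m.sum(),'U %.1f..%.1f L %.1f..%.1f'%(*np.percentile(U[m],[3,97]),*np.percentile(L[m],[3,97])), 'rgb',np.median(im[m],0))
E
```

```text
tcp up,lat,n mm [ 0.8  1.5 44.5]
tilt along up,lat 0.002618855384566132 0.0016430984923973407
side core -4 52 U -9.9..11.1 L -12.4..12.4 rgb [150.5 145.  139.5]
side b 12 3 U -4.2..2.8 L -0.4..2.2 rgb [98. 96. 95.]
side b 17 11 U -4.4..5.2 L -2.0..5.2 rgb [99. 97. 93.]
side b 22 5 U -4.0..4.4 L -0.3..4.1 rgb [100.  98.  95.]
side b 27 12 U -4.4..5.7 L 0.0..4.9 rgb [96. 91. 87.]
side head/finger 38 29 U -13.8..13.4 L 2.0..13.6 rgb [46. 40. 36.]
top core -4 6 U 8.3..12.3 L 0.7..8.4 rgb [137.5 131.  127. ]
```

View pics/ins1t.png

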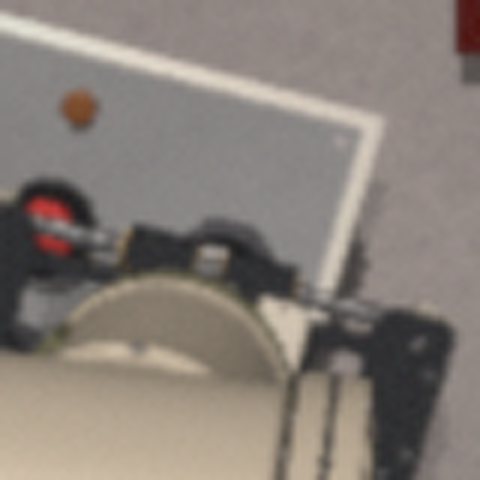

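Top view: the gripper covers the slot, so it adds nothing. The side cloud gives the blade about 1–1.5 mm off along +lat and level with the core along the slope. I'll correct that and push gently.

```bash
python3 -m pendant '[{"translation":[0.3,-1.4,0],"twist":[0,0,0],"grip":-1},{"translation":[0,0,4],"twist":[0,0,0],"grip":-1},{"translation":[0,0,4],"twist":[0,0,0],"grip":-1},{"translation":[0,0,3],"twist":[0,0,0],"grip":-1},{"translation":[0,0,2],"twist":[0,0,0],"grip":-1},{"translation":[0,0,2],"twist":[0,0,0],"grip":-1},{"translation":[0,0,2],"twist":[0,0,0],"grip":-1},{"translation":[0,0,2],"twist":[0,0,0],"grip":-1},{"translation":[0,0,0],"twist":[0,0,0],"grip":-1},{"translation":[0,0,0],"twist":[0,0,0],"grip":-1}]'
cat >> h.py <<'E'
def lk():
    stat(); n,up,lat=ax(); p,r=tcp(); o=(p-LOCK)*1e3; s=robot.read_state(); F=np.array(s['force'])
    print('tcp up,lat,n',np.round([o@up,o@lat,o@n],1),'F up,lat,n',np.round([F@up,F@lat,F@n],1),'tool x,y in (up,lat)',np.round([r.apply([1,0,0])@up,r.apply([1,0,0])@lat],2),'ztilt',np.round([r.apply([0,0,1])@up,r.apply([0,0,1])@lat],3))
E
python3 -c "
from h import *
lk()"
```

```text
t: 10.25
tool_pos: [0.6131, -0.0662, 0.1114]
orientation: [0.354, 2.63, -0.088]
force: [0.4, -0.5, -0.9]
opening: 0.008
t 10.25 p [ 0.6131 -0.0662  0.1114] rv [ 0.354  2.63  -0.088] F [ 0.4 -0.5 -0.9] T [ 0.09  0.08 -0.05] op 0.008 q [-0.16 -0.18  2.08 -0.07  0.75 -1.42]
tcp up,lat,n [ 0.3 -0.1 23.5] F up,lat,n [ 0.  -0.4 -1. ] tool x,y in (up,lat) [-1. -0.] ztilt [0.002 0.002]
```

The tip is about 10 mm inside the slot with no force, so I'll keep pushing home.

```bash
python3 -m pendant '[{"translation":[0,0,2.5],"twist":[0,0,0],"grip":-1},{"translation":[0,0,2.5],"twist":[0,0,0],"grip":-1},{"translation":[0,0,2.5],"twist":[0,0,0],"grip":-1},{"translation":[0,0,2.5],"twist":[0,0,0],"grip":-1},{"translation":[0,0,2.5],"twist":[0,0,0],"grip":-1},{"translation":[0,0,2],"twist":[0,0,0],"grip":-1},{"translation":[0,0,1],"twist":[0,0,0],"grip":-1},{"translation":[0,0,1],"twist":[0,0,0],"grip":-1},{"translation":[0,0,1],"twist":[0,0,0],"grip":-1},{"translation":[0,0,1],"twist":[0,0,0],"grip":-1}]'
python3 -c "
from h import *
lk()"
```

```text
t: 11.25
tool_pos: [0.6218, -0.0685, 0.0959]
orientation: [0.354, 2.631, -0.089]
force: [-21.8, 3.5, 21.0]
opening: 0.0076
t 11.25 p [ 0.6218 -0.0685  0.0959] rv [ 0.354  2.631 -0.089] F [-21.8   3.5  21. ] T [ 0.25  2.15 -0.22] op 0.0076 q [-0.16 -0.13  2.06 -0.08  0.72 -1.42]
tcp up,lat,n [0.9 0.1 5.6] F up,lat,n [-9.5 -2.5 28.8] tool x,y in (up,lat) [-1. -0.] ztilt [0.001 0.001]
```

Fully home: the shoulder offset is 5.6 mm against about 6.1 expected, with 29 N of contact. I'll ease off and turn clockwise.

```bash
python3 -m pendant '[{"translation":[0.3,0,0],"twist":[0,0,0],"grip":-1},{"translation":[0,0,0],"twist":[0,0,0],"grip":-1},{"translation":[0,0,0],"twist":[0,0,0.06],"grip":-1},{"translation":[0,0,0],"twist":[0,0,0.1],"grip":-1},{"translation":[0,0,0],"twist":[0,0,0.1],"grip":-1},{"translation":[0,0,0],"twist":[0,0,0.1],"grip":-1},{"translation":[0,0,0],"twist":[0,0,0.1],"grip":-1},{"translation":[0,0,0],"twist":[0,0,0.1],"grip":-1},{"translation":[0,0,0],"twist":[0,0,0.1],"grip":-1},{"translation":[0,0,0],"twist":[0,0,0],"grip":-1}]'
python3 -c "
from h import *
lk()"
```

```text
t: 12.25
tool_pos: [0.6216, -0.0682, 0.0964]
orientation: [1.219, 2.363, 0.138]
force: [-1.9, 0.3, 2.0]
opening: 0.008
t 12.25 p [ 0.6216 -0.0682  0.0964] rv [1.219 2.363 0.138] F [-1.9  0.3  2. ] T [ 0.05  0.32 -0.05] op 0.008 q [-0.16 -0.13  2.06 -0.08  0.72 -0.73]
tcp up,lat,n [0.9 0.2 6.2] F up,lat,n [-0.8 -0.2  2.6] tool x,y in (up,lat) [-0.78  0.63] ztilt [0.001 0.001]
```

```bash
python3 -m pendant '[{"translation":[0,0,0.3],"twist":[0,0,0.1],"grip":-1},{"translation":[0,0,0],"twist":[0,0,0.1],"grip":-1},{"translation":[0,0,0],"twist":[0,0,0.1],"grip":-1},{"translation":[0,0,0],"twist":[0,0,0.1],"grip":-1},{"translation":[0,0,0],"twist":[0,0,0.1],"grip":-1},{"translation":[0,0,0],"twist":[0,0,0.08],"grip":-1},{"translation":[0,0,0],"twist":[0,0,0.05],"grip":-1},{"translation":[0,0,0],"twist":[0,0,0.05],"grip":-1},{"translation":[0,0,0],"twist":[0,0,0.03],"grip":-1},{"translation":[0,0,0],"twist":[0,0,0.03],"grip":-1}]'
python3 -c "
from h import *
lk(); n,_,_=ax(); s=robot.read_state(); print('Tn',np.array(s['wrist_torque'])@n)"
```

```text
t: 13.25
tool_pos: [0.6214, -0.0684, 0.0962]
orientation: [2.026, 1.797, 0.368]
force: [-2.1, 0.1, 1.8]
opening: 0.008
t 13.25 p [ 0.6214 -0.0684  0.0962] rv [2.026 1.797 0.368] F [-2.1  0.1  1.8] T [-0.03  0.42 -0.03] op 0.008 q [-0.16 -0.13  2.06 -0.08  0.72  0.  ]
tcp up,lat,n [0.8 0.  6. ] F up,lat,n [-1.  -0.5  2.6] tool x,y in (up,lat) [-0.15  0.99] ztilt [0.    0.001]
Tn 0.03713399543942447
```

```bash
python3 -m pendant '[{"translation":[0,0,0],"twist":[0,0,0.04],"grip":-1},{"translation":[0,0,0],"twist":[0,0,0.04],"grip":-1},{"translation":[0,0,0],"twist":[0,0,0.04],"grip":-1},{"translation":[0,0,0],"twist":[0,0,0.04],"grip":-1},{"translation":[0,0,0],"twist":[0,0,0.04],"grip":-1},{"translation":[0,0,0],"twist":[0,0,0.04],"grip":-1},{"translation":[0,0,0],"twist":[0,0,0.04],"grip":-1},{"translation":[0,0,0],"twist":[0,0,0.04],"grip":-1},{"translation":[0,0,0],"twist":[0,0,0.04],"grip":-1},{"translation":[0,0,0],"twist":[0,0,0.04],"grip":-1}]'
python3 -c "
from h import *
lk(); n,_,_=ax(); s=robot.read_state(); print('Tn',np.array(s['wrist_torque'])@n)"
```

```text
t: 14.25
tool_pos: [0.6215, -0.0679, 0.0962]
orientation: [2.378, 1.384, 0.479]
force: [-2.3, -0.4, 1.7]
opening: 0.009
t 14.25 p [ 0.6215 -0.0679  0.0962] rv [2.378 1.384 0.479] F [-2.3 -0.4  1.7] T [-0.41  0.5   0.78] op 0.009 q [-0.16 -0.13  2.06 -0.08  0.72  0.4 ]
tcp up,lat,n [0.7 0.5 6.1] F up,lat,n [-1.1 -1.   2.5] tool x,y in (up,lat) [0.24 0.97] ztilt [ 0.001 -0.   ]
Tn 0.9372071404312035
```

The stop is reached: 0.94 N·m at the wrist and the pads slipping on the key. I'll undo the over-twist, release and back off.

```bash
python3 -m pendant '[{"translation":[0,0,0],"twist":[0,0,-0.1],"grip":-1},{"translation":[0,0,0],"twist":[0,0,-0.1],"grip":-1},{"translation":[0,0,0],"twist":[0,0,-0.1],"grip":-1},{"translation":[0,0,0],"twist":[0,0,-0.04],"grip":-1},{"translation":[0,0,0],"twist":[0,0,0],"grip":-1},{"translation":[0,0,0],"twist":[0,0,0],"grip":-0.7},{"translation":[0,0,0],"twist":[0,0,0],"grip":-0.4},{"translation":[0,0,0],"twist":[0,0,0],"grip":-0.3},{"translation":[0,0,0],"twist":[0,0,0],"grip":-0.3},{"translation":[0,0,0],"twist":[0,0,0],"grip":-0.3}]'
python3 -c "
from h import *
lk(); n,_,_=ax(); s=robot.read_state(); print('Tn',np.array(s['wrist_torque'])@n)"
```

```text
t: 15.25
tool_pos: [0.6219, -0.0682, 0.0963]
orientation: [2.064, 1.757, 0.379]
force: [0.7, 1.5, -0.6]
opening: 0.0321
t 15.25 p [ 0.6219 -0.0682  0.0963] rv [2.064 1.757 0.379] F [ 0.7  1.5 -0.6] T [0.04 0.16 0.01] op 0.0321 q [-0.16 -0.13  2.06 -0.08  0.72  0.05]
tcp up,lat,n [1.1 0.4 5.9] F up,lat,n [-0.   1.6 -0.7] tool x,y in (up,lat) [-0.11  0.99] ztilt [ 0.001 -0.001]
Tn 0.010788257454359393
```

```bash
python3 -m pendant '[{"translation":[0,0,-4],"twist":[0,0,0],"grip":-0.3},{"translation":[0,0,-8],"twist":[0,0,0],"grip":-0.3},{"translation":[0,0,-12],"twist":[0,0,0],"grip":-0.3},{"translation":[0,0,-14],"twist":[0,0,0],"grip":-0.3},{"translation":[0,0,-14],"twist":[0,0,0],"grip":-0.3},{"translation":[0,0,-10],"twist":[0,0,0],"grip":-0.3},{"translation":[0,0,-3],"twist":[0,0,0],"grip":-0.6},{"translation":[0,0,0],"twist":[0,0,0],"grip":-0.9},{"translation":[0,0,0],"twist":[0,0,0],"grip":-1},{"translation":[0,0,0],"twist":[0,0,0],"grip":-1}]' 20
python3 - <<'E'
from h import *
lk(); n,up,lat=ax(); p,r=tcp(); G=LOCK+lat*.140+n*.006; print(G)
plan(G+n*.02,r,8)
a,_=snap('side'); save(a,'turned.png',(250,140,340,225),6)
E
```

```text
t: 16.25
tool_pos: [0.5904, -0.0593, 0.1582]
orientation: [2.063, 1.756, 0.38]
force: [-0.5, 0.2, -0.0]
opening: 0.0053
t 16.25 p [ 0.5904 -0.0593  0.1582] rv [2.063 1.756 0.38 ] F [-0.5  0.2 -0. ] T [ 0.02  0.15 -0.03] op 0.0053 q [-0.15 -0.31  2.09 -0.08  0.87  0.05]
tcp up,lat,n [ 1.3  0.5 75.9] F up,lat,n [-0.5  0.   0.2] tool x,y in (up,lat) [-0.11  0.99] ztilt [ 0.003 -0.001]
[0.65819668 0.06665334 0.0957974 ]
0 [17.4  1.7  6.2] [0. 0. 0.]
1 [17.4  1.7  6.2] [0. 0. 0.]
2 [17.4  1.7  6.2] [0. 0. 0.]
3 [17.4  1.7  6.2] [0. 0. 0.]
4 [17.4  1.7  6.2] [0. 0. 0.]
5 [17.4  1.7  6.2] [0. 0. 0.]
6 [17.4  1.7  6.2] [0. 0. 0.]
7 [17.4  1.7  6.2] [0. 0. 0.]
total [138.8  13.9  49.8] [0. 0. 0.]
```

View pics/turned.png

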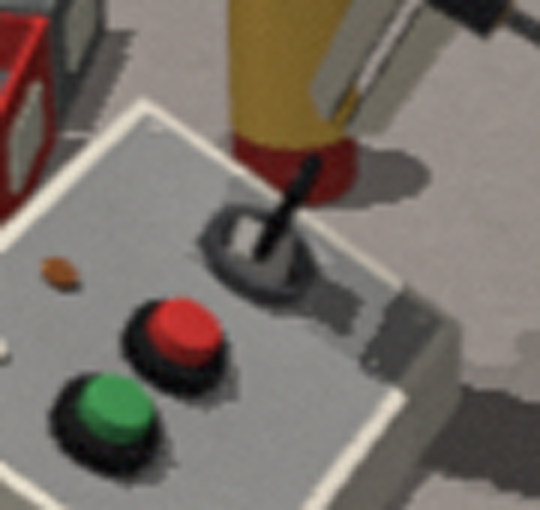

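The key stands fully home in the turned core, with its head seen edge-on at (285,205) in the crop, and the button tops are free. Next is the green button at (0.658, 0.067).

```bash
python3 -m pendant '[{"translation":[18,1.8,0],"twist":[0,0,0],"grip":-1},{"translation":[18,1.8,0],"twist":[0,0,0],"grip":-1},{"translation":[18,1.8,0],"twist":[0,0,0],"grip":-1},{"translation":[18,1.8,0],"twist":[0,0,0],"grip":-1},{"translation":[18,1.8,0],"twist":[0,0,0],"grip":-1},{"translation":[18,1.8,0],"twist":[0,0,0],"grip":-1},{"translation":[17,1.8,10],"twist":[0,0,0],"grip":-1},{"translation":[14,1.5,15],"twist":[0,0,0],"grip":-1},{"translation":[0,0,12],"twist":[0,0,0],"grip":-1},{"translation":[0,0,0],"twist":[0,0,0],"grip":-1}]'
python3 - <<'E'
from h import *
lk(); n,up,lat=ax(); p,r=tcp(); G=LOCK+lat*.140+n*.006
plan(G+n*.006,r,1)
E
```

```text
t: 17.3
tool_pos: [0.6432, 0.0747, 0.1159]
orientation: [2.069, 1.76, 0.369]
force: [-0.2, -0.6, 0.1]
opening: 0.0008
t 17.3 p [0.6432 0.0747 0.1159] rv [2.069 1.76  0.369] F [-0.2 -0.6  0.1] T [-0.01  0.18 -0.05] op 0.0008 q [ 0.15 -0.04  1.94 -0.27  0.82  0.45]
tcp up,lat,n [ -5.2 143.8  31.5] F up,lat,n [ 0.  -0.6  0.1] tool x,y in (up,lat) [-0.11  0.99] ztilt [-0.007 -0.004]
0 [-4.3  4.9 19.5] [0. 0. 0.]
total [-4.3  4.9 19.5] [0. 0. 0.]
```

```bash
python3 -m pendant '[{"translation":[-4,4.5,0],"twist":[0,0,0],"grip":-1},{"translation":[0,0,10],"twist":[0,0,0],"grip":-1},{"translation":[0,0,8],"twist":[0,0,0],"grip":-1},{"translation":[0,0,5],"twist":[0,0,0],"grip":-1},{"translation":[0,0,3],"twist":[0,0,0],"grip":-1},{"translation":[0,0,2],"twist":[0,0,0],"grip":-1},{"translation":[0,0,1.5],"twist":[0,0,0],"grip":-1},{"translation":[0,0,1.5],"twist":[0,0,0],"grip":-1},{"translation":[0,0,1],"twist":[0,0,0],"grip":-1},{"translation":[0,0,1],"twist":[0,0,0],"grip":-1}]'
python3 -c "
from h import *
lk()"
```

```text
t: 18.3
tool_pos: [0.6598, 0.0639, 0.0944]
orientation: [2.075, 1.757, 0.364]
force: [-11.8, 1.4, 11.2]
opening: 0.0002
t 18.3 p [0.6598 0.0639 0.0944] rv [2.075 1.757 0.364] F [-11.8   1.4  11.2] T [-0.    1.28 -0.16] op 0.0002 q [ 0.12  0.03  1.92 -0.27  0.77  0.44]
tcp up,lat,n [  1.3 137.7   3.7] F up,lat,n [-5.1 -1.8 15.4] tool x,y in (up,lat) [-0.11  0.99] ztilt [-0.01  -0.008]
```

```bash
python3 -m pendant '[{"translation":[0,0,1],"twist":[0,0,0],"grip":-1},{"translation":[0,0,1],"twist":[0,0,0],"grip":-1},{"translation":[0,0,1],"twist":[0,0,0],"grip":-1},{"translation":[0,0,1],"twist":[0,0,0],"grip":-1},{"translation":[0,0,1],"twist":[0,0,0],"grip":-1},{"translation":[0,0,1],"twist":[0,0,0],"grip":-1},{"translation":[0,0,1],"twist":[0,0,0],"grip":-1},{"translation":[0,0,1],"twist":[0,0,0],"grip":-1},{"translation":[0,0,1],"twist":[0,0,0],"grip":-1},{"translation":[0,0,1],"twist":[0,0,0],"grip":-1}]'
python3 - <<'E'
from h import *
lk()
a,d=snap('side'); save(a,'press.png',(240,150,340,235),6)
E
```

```text
t: 19.3
tool_pos: [0.6598, 0.0638, 0.0944]
orientation: [2.078, 1.758, 0.356]
force: [-14.5, 2.1, 13.9]
opening: 0.0006
t 19.3 p [0.6598 0.0638 0.0944] rv [2.078 1.758 0.356] F [-14.5   2.1  13.9] T [-0.04  1.46 -0.23] op 0.0006 q [ 0.13  0.03  1.91 -0.27  0.78  0.44]
tcp up,lat,n [  1.4 137.7   3.7] F up,lat,n [-6.3 -1.9 19.1] tool x,y in (up,lat) [-0.11  0.99] ztilt [-0.016 -0.012]
```

View pics/press.png

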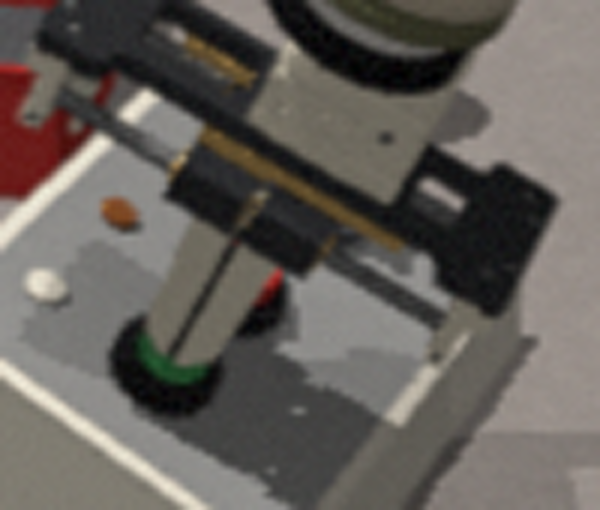

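Press view: the shut fingers bear on the green cap only, at crop (180,350). There is a hard stop under 19 N, well above the 5 N needed, and the TCP no longer advances. The stop sits about 4 mm higher than planned, but the first images also had the cap 3–4 mm higher than nominal, so it is fully down. I'll lift off.

```bash
python3 -m pendant '[{"translation":[0,0,-2],"twist":[0,0,0],"grip":-1},{"translation":[0,0,-6],"twist":[0,0,0],"grip":-1},{"translation":[0,0,-10],"twist":[0,0,0],"grip":-1},{"translation":[0,0,-15],"twist":[0,0,0],"grip":-1},{"translation":[0,0,-15],"twist":[0,0,0],"grip":-1},{"translation":[0,0,-15],"twist":[0,0,0],"grip":-1},{"translation":[0,0,-10],"twist":[0,0,0],"grip":-1},{"translation":[0,0,0],"twist":[0,0,0],"grip":-0.6},{"translation":[0,0,0],"twist":[0,0,0],"grip":-0.3},{"translation":[0,0,0],"twist":[0,0,0],"grip":-0.3}]'
python3 - <<'E'
from h import *
lk(); n,up,lat=ax()
Rt=frame(-n,up*-.11+lat*.99)
plan(LOCK+up*.0011+lat*.0004+n*.076,Rt,8)
im,d=snap('side'); P=cloud('side',d); hsv=cv2.cvtColor(im,cv2.COLOR_RGB2HSV).astype(int)
D=(P-LOCK)*1e3
for nm,m,c in (('g',(hsv[...,0]>45)&(hsv[...,0]<80),140),('r',((hsv[...,0]<8)|(hsv[...,0]>172)),80)):
    m=m&(hsv[...,1]>120)&(abs(D@lat-c)<25)&(abs(D@up)<25); print(nm,m.sum(),'n pct',np.percentile((D@n)[m],[50,75,90]))
im,d=np.load('top.npz')['im'],0
E
```

```text
t: 20.35
tool_pos: [0.6259, 0.0737, 0.1646]
orientation: [2.077, 1.757, 0.356]
force: [-0.1, 0.5, 0.4]
opening: 0.0198
t 20.35 p [0.6259 0.0737 0.1646] rv [2.077 1.757 0.356] F [-0.1  0.5  0.4] T [0.03 0.1  0.04] op 0.0198 q [ 0.16 -0.14  1.93 -0.25  0.93  0.43]
tcp up,lat,n [  3.1 138.1  82.2] F up,lat,n [0.  0.5 0.5] tool x,y in (up,lat) [-0.11  0.99] ztilt [-0.014 -0.012]
0 [-17.1  -2.1   1. ] [-0.0019  0.0013 -0.0005]
1 [-17.1  -2.1   1. ] [-0.0019  0.0013 -0.0005]
2 [-17.1  -2.1   0.9] [-0.0019  0.0013 -0.0005]
3 [-17.1  -2.1   0.9] [-0.0019  0.0013 -0.0005]
4 [-17.1  -2.1   0.9] [-0.0019  0.0013 -0.0005]
5 [-17.1  -2.1   0.9] [-0.0019  0.0013 -0.0005]
6 [-17.1  -2.1   0.8] [-0.0019  0.0013 -0.0005]
7 [-17.1  -2.1   0.8] [-0.0019  0.0013 -0.0005]
total [-136.7  -16.6    7.9] [-0.0154  0.0103 -0.0038]
g 108 n pct [ 7.72912701  9.31120765 10.46053319]
r 116 n pct [ 7.67782143  9.44827079 10.2299463 ]
```

The green cap is back up, level with the red one (n ≈ 9.3–10.4 mm for both). That puts the press to 3.7 at the full 6 mm. Back to the key.

```bash
python3 -m pendant '[{"translation":[-17,-2,0.5],"twist":[-0.002,0.001,0],"grip":-0.3},{"translation":[-17,-2,0.5],"twist":[-0.002,0.001,0],"grip":-0.3},{"translation":[-17,-2,0.5],"twist":[-0.002,0.001,0],"grip":-0.3},{"translation":[-17,-2,0.5],"twist":[-0.002,0.001,0],"grip":-0.3},{"translation":[-17,-2,0.5],"twist":[-0.002,0.001,0],"grip":-0.3},{"translation":[-17,-2,0.5],"twist":[-0.002,0.001,0],"grip":-0.3},{"translation":[-17,-2,0.5],"twist":[-0.002,0.001,0],"grip":-0.3},{"translation":[-14,-2,0.5],"twist":[-0.002,0.001,0],"grip":-0.3},{"translation":[0,0,0],"twist":[0,0,0],"grip":-0.3},{"translation":[0,0,0],"twist":[0,0,0],"grip":-0.3}]'
python3 - <<'E'
from h import *
lk(); n,up,lat=ax()
Rt=frame(-n,up*-.11+lat*.99)
plan(LOCK+up*.0011+lat*.0004+n*.0065,Rt,1)
E
```

```text
t: 21.4
tool_pos: [0.5853, -0.0607, 0.1512]
orientation: [2.075, 1.759, 0.365]
force: [0.2, 0.7, 0.3]
opening: 0.0323
t 21.4 p [ 0.5853 -0.0607  0.1512] rv [2.075 1.759 0.365] F [0.2 0.7 0.3] T [-0.04  0.11 -0.01] op 0.0323 q [-0.15 -0.3   2.1  -0.08  0.87  0.05]
tcp up,lat,n [-6.  -2.2 71.9] F up,lat,n [0.1 0.7 0.3] tool x,y in (up,lat) [-0.11  0.99] ztilt [-0.012 -0.005]
0 [ 2.1  8.1 65.3] [-0.0122  0.0042 -0.0032]
total [ 2.1  8.1 65.3] [-0.0122  0.0042 -0.0032]
```

```bash
python3 -m pendant '[{"translation":[1.5,4,0],"twist":[-0.012,0.004,-0.003],"grip":-0.3},{"translation":[1,3,0],"twist":[0,0,0],"grip":-0.3},{"translation":[0,0,7],"twist":[0,0,0],"grip":-0.3},{"translation":[0,0,7],"twist":[0,0,0],"grip":-0.3},{"translation":[0,0,4],"twist":[0,0,0],"grip":-0.3},{"translation":[0,0,0],"twist":[0,0,0],"grip":-0.3},{"translation":[0,0,0],"twist":[0,0,0],"grip":-0.3},{"translation":[0,0,0],"twist":[0,0,0],"grip":-0.3},{"translation":[0,0,0],"twist":[0,0,0],"grip":-0.3},{"translation":[0,0,0],"twist":[0,0,0],"grip":-0.3}]'
python3 - <<'E'
from h import *
lk(); n,up,lat=ax()
Rt=frame(-n,up*-.11+lat*.99)
plan(LOCK+up*.0011+lat*.0004+n*.0065,Rt,1)
E
```

```text
t: 22.4
tool_pos: [0.6017, -0.0588, 0.136]
orientation: [2.063, 1.762, 0.379]
force: [0.3, 0.2, -0.5]
opening: 0.0324
t 22.4 p [ 0.6017 -0.0588  0.136 ] rv [2.063 1.762 0.379] F [ 0.3  0.2 -0.5] T [ 0.03  0.17 -0.04] op 0.0324 q [-0.15 -0.24  2.08 -0.08  0.82  0.05]
tcp up,lat,n [ 0.4  4.  51.3] F up,lat,n [-0.   0.3 -0.5] tool x,y in (up,lat) [-0.11  0.99] ztilt [-0.001  0.002]
0 [-3.7  0.3 44.8] [-0.0009 -0.0018  0.0024]
total [-3.7  0.3 44.8] [-0.0009 -0.0018  0.0024]
```

```bash
python3 -m pendant '[{"translation":[-3.3,0.3,0],"twist":[0,-0.002,0.002],"grip":-0.3},{"translation":[0,0,6],"twist":[0,0,0],"grip":-0.3},{"translation":[0,0,8],"twist":[0,0,0],"grip":-0.3},{"translation":[0,0,8],"twist":[0,0,0],"grip":-0.3},{"translation":[0,0,8],"twist":[0,0,0],"grip":-0.3},{"translation":[0,0,7],"twist":[0,0,0],"grip":-0.3},{"translation":[0,0,5],"twist":[0,0,0],"grip":-0.3},{"translation":[0,0,2],"twist":[0,0,0],"grip":-0.3},{"translation":[0,0,0],"twist":[0,0,0],"grip":-0.3},{"translation":[0,0,0],"twist":[0,0,0],"grip":-0.3}]'
python3 - <<'E'
from h import *
lk(); n,up,lat=ax()
Rt=frame(-n,up*-.11+lat*.99)
plan(LOCK+up*.0011+lat*.0004+n*.0065,Rt,1)
E
```

```text
t: 23.4
tool_pos: [0.6227, -0.0686, 0.0929]
orientation: [2.066, 1.759, 0.377]
force: [-1.0, -0.8, 0.6]
opening: 0.0326
t 23.4 p [ 0.6227 -0.0686  0.0929] rv [2.066 1.759 0.377] F [-1.  -0.8  0.6] T [ 0.01  0.18 -0.  ] op 0.0326 q [-0.16 -0.12  2.06 -0.08  0.72  0.05]
tcp up,lat,n [0.3 0.2 2.6] F up,lat,n [-0.4 -1.   0.8] tool x,y in (up,lat) [-0.11  0.99] ztilt [-0.002 -0.001]
0 [ 0.1  0.8 -3.9] [-0.0022  0.0005  0.0001]
total [ 0.1  0.8 -3.9] [-0.0022  0.0005  0.0001]
```

Slight overshoot, so I'll raise 3.5 mm, close gently, then firmly.

```bash
python3 -m pendant '[{"translation":[0,0.6,-3.3],"twist":[-0.002,0,0],"grip":-0.3},{"translation":[0,0,0],"twist":[0,0,0],"grip":-0.4},{"translation":[0,0,0],"twist":[0,0,0],"grip":-0.6},{"translation":[0,0,0],"twist":[0,0,0],"grip":-0.7},{"translation":[0,0,0],"twist":[0,0,0],"grip":-0.8},{"translation":[0,0,0],"twist":[0,0,0],"grip":-1},{"translation":[0,0,0],"twist":[0,0,0],"grip":-1},{"translation":[0,0,0],"twist":[0,0,0],"grip":-1},{"translation":[0,0,0],"twist":[0,0,0],"grip":-1},{"translation":[0,0,0],"twist":[0,0,0],"grip":-1}]' 40
python3 -c "
from h import *
lk()"
```

```text
t: 24.4
tool_pos: [0.6209, -0.0678, 0.0974]
orientation: [2.064, 1.759, 0.377]
force: [-1.3, -0.3, 1.4]
opening: 0.0076
t 24.4 p [ 0.6209 -0.0678  0.0974] rv [2.064 1.759 0.377] F [-1.3 -0.3  1.4] T [0.03 0.34 0.06] op 0.0076 q [-0.16 -0.13  2.06 -0.08  0.73  0.05]
tcp up,lat,n [0.7 0.4 7.4] F up,lat,n [-0.3 -0.7  1.8] tool x,y in (up,lat) [-0.11  0.99] ztilt [-0.001 -0.001]
```

```bash
python3 -m pendant '[{"translation":[0,0,0],"twist":[0,0,-0.06],"grip":-1},{"translation":[0,0,0],"twist":[0,0,-0.1],"grip":-1},{"translation":[0,0,0],"twist":[0,0,-0.1],"grip":-1},{"translation":[0,0,0],"twist":[0,0,-0.1],"grip":-1},{"translation":[0,0,0],"twist":[0,0,-0.1],"grip":-1},{"translation":[0,0,0],"twist":[0,0,-0.1],"grip":-1},{"translation":[0,0,0],"twist":[0,0,-0.1],"grip":-1},{"translation":[0,0,0],"twist":[0,0,-0.1],"grip":-1},{"translation":[0,0,0],"twist":[0,0,-0.1],"grip":-1},{"translation":[0,0,0],"twist":[0,0,-0.1],"grip":-1}]'
python3 -c "
from h import *
lk(); n,_,_=ax(); s=robot.read_state(); print('Tn',np.array(s['wrist_torque'])@n)"
```

```text
t: 25.4
tool_pos: [0.6208, -0.0681, 0.0974]
orientation: [0.955, 2.478, 0.063]
force: [-0.9, -0.0, 0.9]
opening: 0.0075
t 25.4 p [ 0.6208 -0.0681  0.0974] rv [0.955 2.478 0.063] F [-0.9 -0.   0.9] T [ 0.15  0.18 -0.02] op 0.0075 q [-0.16 -0.13  2.06 -0.08  0.73 -0.95]
tcp up,lat,n [0.7 0.1 7.5] F up,lat,n [-0.3 -0.2  1.2] tool x,y in (up,lat) [-0.89  0.45] ztilt [-0.001 -0.001]
Tn -0.060792531774491135
```

```bash
python3 -m pendant '[{"translation":[0,0,0],"twist":[0,0,-0.1],"grip":-1},{"translation":[0,0,0],"twist":[0,0,-0.1],"grip":-1},{"translation":[0,0,0],"twist":[0,0,-0.1],"grip":-1},{"translation":[0,0,0],"twist":[0,0,-0.1],"grip":-1},{"translation":[0,0,0],"twist":[0,0,-0.08],"grip":-1},{"translation":[0,0,0],"twist":[0,0,-0.06],"grip":-1},{"translation":[0,0,0],"twist":[0,0,-0.05],"grip":-1},{"translation":[0,0,0],"twist":[0,0,-0.05],"grip":-1},{"translation":[0,0,0],"twist":[0,0,-0.05],"grip":-1},{"translation":[0,0,0],"twist":[0,0,-0.05],"grip":-1}]'
python3 -c "
from h import *
lk(); n,_,_=ax(); s=robot.read_state(); print('Tn',np.array(s['wrist_torque'])@n)"
```

```text
t: 26.4
tool_pos: [0.6209, -0.0681, 0.0975]
orientation: [-0.048, 2.668, -0.188]
force: [-2.0, 0.2, 1.1]
opening: 0.0079
t 26.4 p [ 0.6209 -0.0681  0.0975] rv [-0.048  2.668 -0.188] F [-2.   0.2  1.1] T [ 0.34  0.16 -0.38] op 0.0079 q [-0.16 -0.13  2.06 -0.08  0.73 -1.72]
tcp up,lat,n [0.8 0.2 7.5] F up,lat,n [-1.3 -0.3  1.9] tool x,y in (up,lat) [-0.95 -0.3 ] ztilt [-0.002 -0.   ]
Tn -0.47202611046974613
```

The home stop is felt (−0.47 N·m, against 0.04 friction). I'll centre the key in its play and draw it out.

```bash
python3 -m pendant '[{"translation":[0,0,0],"twist":[0,0,0.1],"grip":-1},{"translation":[0,0,0],"twist":[0,0,0.1],"grip":-1},{"translation":[0,0,0],"twist":[0,0,0.05],"grip":-1},{"translation":[0,0,0],"twist":[0,0,0],"grip":-1},{"translation":[0,0,-3],"twist":[0,0,0],"grip":-1},{"translation":[0,0,-5],"twist":[0,0,0],"grip":-1},{"translation":[0,0,-6],"twist":[0,0,0],"grip":-1},{"translation":[0,0,-6],"twist":[0,0,0],"grip":-1},{"translation":[0,0,-6],"twist":[0,0,0],"grip":-1},{"translation":[0,0,-6],"twist":[0,0,0],"grip":-1}]'
python3 -c "
from h import *
lk()"
```

```text
t: 27.4
tool_pos: [0.6051, -0.0637, 0.1274]
orientation: [0.288, 2.644, -0.106]
force: [0.3, -0.2, -1.0]
opening: 0.0076
t 27.4 p [ 0.6051 -0.0637  0.1274] rv [ 0.288  2.644 -0.106] F [ 0.3 -0.2 -1. ] T [0.09 0.1  0.06] op 0.0076 q [-0.16 -0.22  2.08 -0.07  0.8  -1.47]
tcp up,lat,n [ 0.4  0.2 41.6] F up,lat,n [-0.1 -0.1 -1. ] tool x,y in (up,lat) [-1.   -0.05] ztilt [-0.003  0.   ]
```

```bash
python3 -m pendant '[{"translation":[0,0,-6],"twist":[0,0,0],"grip":-1},{"translation":[0,0,-8],"twist":[0,0,0],"grip":-1},{"translation":[0,0,-10],"twist":[0,0,0],"grip":-1},{"translation":[0,0,-15],"twist":[0,0,0],"grip":-1},{"translation":[0,0,-20],"twist":[0,0,0],"grip":-1},{"translation":[0,0,-20],"twist":[0,0,0],"grip":-1},{"translation":[0,0,-20],"twist":[0,0,0],"grip":-1},{"translation":[0,0,-10],"twist":[0,0,0],"grip":-1},{"translation":[0,0,0],"twist":[0,0,0],"grip":-1},{"translation":[0,0,0],"twist":[0,0,0],"grip":-1}]'
python3 - <<'E'
from h import *
lk()
a,d=snap('side'); save(a,'out.png',(220,70,370,220),4)
for cam in('side','top'):
    im,d=load(cam) if cam=='side' else snap('top'); P=cloud(cam,d); 
    hsv=cv2.cvtColor(im,cv2.COLOR_RGB2HSV).astype(int)
    m=(hsv[...,0]>100)&(hsv[...,0]<125)&(hsv[...,1]>120)&(P[...,0]>.33)&(P[...,0]<.55)&(P[...,1]<-.18)&(P[...,1]>-.38)&(P[...,2]>.044)
    print(cam,'bin',cv2.minAreaRect((P[m][:,:2]*1e3).astype(np.float32)))
th=np.radians(167)
p,r=tcp()
plan(np.array([.43,-.282,.19]),frame([0,0,-1],[np.cos(th),np.sin(th),0]),12)
E
```

```text
t: 28.4
tool_pos: [0.5525, -0.049, 0.233]
orientation: [0.287, 2.64, -0.106]
force: [0.4, 0.1, -0.2]
opening: 0.0077
t 28.4 p [ 0.5525 -0.049   0.233 ] rv [ 0.287  2.64  -0.106] F [ 0.4  0.1 -0.2] T [ 0.16  0.13 -0.  ] op 0.0077 q [-0.14 -0.49  2.09 -0.07  1.06 -1.47]
tcp up,lat,n [  1.8   0.3 160.4] F up,lat,n [ 0.3  0.2 -0.3] tool x,y in (up,lat) [-1.   -0.05] ztilt [0.001 0.001]
side bin ((430.07635498046875, -281.86090087890625), (138.57891845703125, 121.6536636352539), 11.789427757263184)
top bin ((428.69488525390625, -283.38238525390625), (138.15289306640625, 113.96424102783203), 12.48784065246582)
0 [  6.9 -21.1   0.9] [-0.0019  0.0407  0.0008]
1 [  6.8 -21.1   1.1] [-0.0019  0.0407  0.0008]
2 [  6.8 -21.1   1.4] [-0.0019  0.0407  0.0008]
3 [  6.7 -21.1   1.6] [-0.0019  0.0407  0.0008]
4 [  6.6 -21.1   1.8] [-0.0019  0.0407  0.0008]
5 [  6.5 -21.1   2.1] [-0.0019  0.0407  0.0008]
6 [  6.4 -21.1   2.3] [-0.0019  0.0407  0.0008]
7 [  6.3 -21.2   2.5] [-0.0019  0.0407  0.0008]
8 [  6.2 -21.2   2.7] [-0.0019  0.0407  0.0008]
9 [  6.  -21.2   2.9] [-0.0019  0.0407  0.0008]
10 [  5.9 -21.2   3.1] [-0.0019  0.0407  0.0008]
11 [  5.7 -21.2   3.3] [-0.0019  0.0407  0.0008]
total [  82.7 -253.2   10.9] [-0.0229  0.4881  0.0099]
```

View pics/out.png

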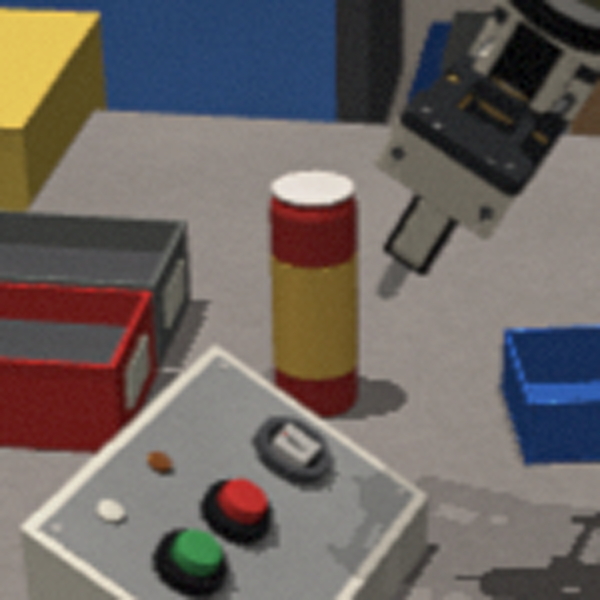

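The key is in the hand, blade visible at crop (390,280). The core is back home with its slot up-slope, both buttons are up and the can still stands. On to the bin at (0.429, −0.282).

```bash
python3 -m pendant '[{"translation":[7,-21,1],"twist":[-0.002,0.041,0.001],"grip":-1},{"translation":[7,-21,1],"twist":[-0.002,0.041,0.001],"grip":-1},{"translation":[7,-21,1],"twist":[-0.002,0.041,0.001],"grip":-1},{"translation":[6.5,-21,1.5],"twist":[-0.002,0.041,0.001],"grip":-1},{"translation":[6.5,-21,2],"twist":[-0.002,0.041,0.001],"grip":-1},{"translation":[6.5,-21,2],"twist":[-0.002,0.041,0.001],"grip":-1},{"translation":[6.5,-21,2],"twist":[-0.002,0.041,0.001],"grip":-1},{"translation":[6.5,-21,2.5],"twist":[-0.002,0.041,0.001],"grip":-1},{"translation":[6,-21,3],"twist":[-0.002,0.041,0.001],"grip":-1},{"translation":[6,-21,3],"twist":[-0.002,0.041,0.001],"grip":-1}]'
python3 - <<'E'
from h import *
stat(); th=np.radians(167)
plan(np.array([.429,-.282,.12]),frame([0,0,-1],[np.cos(th),np.sin(th),0]),6)
E
```

```text
t: 29.5
tool_pos: [0.4429, -0.2453, 0.183]
orientation: [0.345, 3.076, -0.001]
force: [0.3, -1.2, 0.5]
opening: 0.0077
t 29.5 p [ 0.4429 -0.2453  0.183 ] rv [ 3.450e-01  3.076e+00 -1.000e-03] F [ 0.3 -1.2  0.5] T [ 0.03 -0.13  0.05] op 0.0077 q [-0.62 -0.15  1.83  0.02  1.42 -1.97]
0 [ 1.4 -6.5 10.4] [0.0008 0.0076 0.0005]
1 [ 1.3 -6.5 10.4] [0.0008 0.0076 0.0005]
2 [ 1.2 -6.5 10.4] [0.0008 0.0076 0.0005]
3 [ 1.1 -6.5 10.5] [0.0008 0.0076 0.0005]
4 [ 1.  -6.5 10.5] [0.0008 0.0076 0.0005]
5 [ 1.  -6.5 10.5] [0.0008 0.0076 0.0005]
total [  8.3 -39.2  62.5] [0.0048 0.0456 0.0033]
```

```bash
python3 -m pendant '[{"translation":[1.5,-6.5,5],"twist":[0.001,0.008,0],"grip":-1},{"translation":[1.5,-6.5,8],"twist":[0.001,0.008,0],"grip":-1},{"translation":[1,-6.5,10],"twist":[0.001,0.008,0],"grip":-1},{"translation":[1,-6.5,10],"twist":[0.001,0.008,0],"grip":-1},{"translation":[1,-6.5,10],"twist":[0.001,0.008,0],"grip":-1},{"translation":[1,-3,10],"twist":[0.001,0.007,0],"grip":-1},{"translation":[0,0,5],"twist":[0,0,0],"grip":-1},{"translation":[0,0,0],"twist":[0,0,0],"grip":-1},{"translation":[0,0,0],"twist":[0,0,0],"grip":-1},{"translation":[0,0,0],"twist":[0,0,0],"grip":-1}]'
python3 - <<'E'
from h import *
stat(); th=np.radians(167)
plan(np.array([.429,-.282,.043]),frame([0,0,-1],[np.cos(th),np.sin(th),0]),1)
E
```

```text
t: 30.5
tool_pos: [0.4269, -0.2789, 0.1146]
orientation: [-0.35, -3.112, -0.005]
force: [0.5, -0.0, -0.2]
opening: 0.0077
t 30.5 p [ 0.4269 -0.2789  0.1146] rv [-0.35  -3.112 -0.005] F [ 0.5 -0.  -0.2] T [ 0.02 -0.12  0.04] op 0.0077 q [-0.68 -0.03  1.85 -0.    1.33 -2.02]
0 [-3.5 -2.7 71.5] [ 0.0019 -0.0106  0.0026]
total [-3.5 -2.7 71.5] [ 0.0019 -0.0106  0.0026]
```

```bash
python3 -m pendant '[{"translation":[-2,-2,8],"twist":[0,-0.01,0],"grip":-1},{"translation":[0,0,10],"twist":[0,0,0],"grip":-1},{"translation":[0,0,10],"twist":[0,0,0],"grip":-1},{"translation":[0,0,10],"twist":[0,0,0],"grip":-1},{"translation":[0,0,10],"twist":[0,0,0],"grip":-1},{"translation":[0,0,8],"twist":[0,0,0],"grip":-1},{"translation":[0,0,5],"twist":[0,0,0],"grip":-1},{"translation":[0,0,3],"twist":[0,0,0],"grip":-1},{"translation":[0,0,0],"twist":[0,0,0],"grip":-1},{"translation":[0,0,0],"twist":[0,0,0],"grip":-1}]'
python3 -c "
from h import *
stat()"
```

```text
t: 31.5
tool_pos: [0.4287, -0.2811, 0.045]
orientation: [0.351, 3.121, 0.003]
force: [0.6, -0.6, -1.5]
opening: 0.0078
t 31.5 p [ 0.4287 -0.2811  0.045 ] rv [3.510e-01 3.121e+00 3.000e-03] F [ 0.6 -0.6 -1.5] T [ 0.07 -0.13 -0.02] op 0.0078 q [-0.68  0.05  1.9   0.    1.19 -2.03]
```

```bash
python3 -m pendant '[{"translation":[0,0,2],"twist":[0,0,0],"grip":-1},{"translation":[0,0,2],"twist":[0,0,0],"grip":-1},{"translation":[0,0,0],"twist":[0,0,0],"grip":-0.7},{"translation":[0,0,0],"twist":[0,0,0],"grip":-0.4},{"translation":[0,0,0],"twist":[0,0,0],"grip":-0.3},{"translation":[0,0,0],"twist":[0,0,0],"grip":-0.2},{"translation":[0,0,0],"twist":[0,0,0],"grip":-0.2},{"translation":[0,0,-3],"twist":[0,0,0],"grip":-0.2},{"translation":[0,0,-8],"twist":[0,0,0],"grip":-0.2},{"translation":[0,0,-12],"twist":[0,0,0],"grip":-0.2}]'
python3 -m pendant '[{"translation":[0,0,-15],"twist":[0,0,0],"grip":-0.2},{"translation":[0,0,-20],"twist":[0,0,0],"grip":-0.2},{"translation":[0,0,-30],"twist":[0,0,0],"grip":-0.2},{"translation":[0,0,-30],"twist":[0,0,0],"grip":-0.2},{"translation":[0,0,-30],"twist":[0,0,0],"grip":-0.2},{"translation":[0,0,-20],"twist":[0,0,0],"grip":-0.2},{"translation":[0,0,-5],"twist":[0,0,0],"grip":-0.2},{"translation":[0,0,0],"twist":[0,0,0],"grip":-0.2},{"translation":[0,0,0],"twist":[0,0,0],"grip":-0.2},{"translation":[0,0,0],"twist":[0,0,0],"grip":-0.2}]'
python3 - <<'E'
from h import *
a,_=snap('side'); b,_=snap('top')
A=cv2.resize(a[90:290,200:440],(480,400)); B=b[100:300,180:480]; B=cv2.resize(B,(315,210))
cv2.imwrite('pics/fin.png',np.hstack([A,np.vstack([B,np.zeros((190,315,3),np.uint8)])])[:,:,::-1])
E
```

```text
t: 32.5
tool_pos: [0.4287, -0.2812, 0.0652]
orientation: [0.351, 3.121, 0.003]
force: [-0.2, -0.3, -0.2]
opening: 0.0376
t: 33.5
tool_pos: [0.4288, -0.2817, 0.2302]
orientation: [0.35, 3.114, -0.004]
force: [-0.7, 0.7, 0.3]
opening: 0.0371
```

View pics/fin.png

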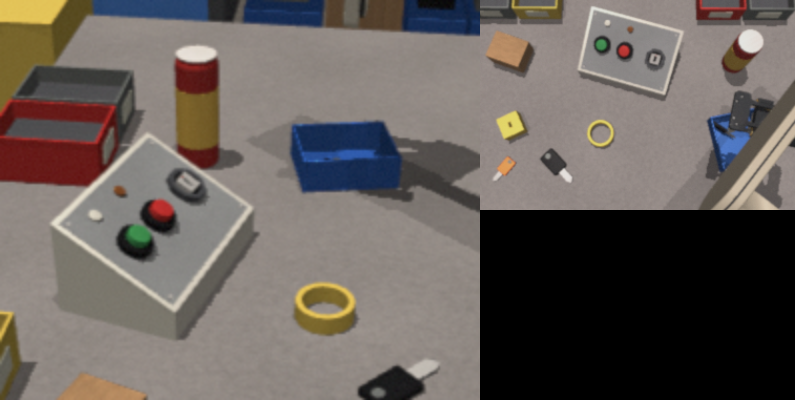

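The last montage shows the empty gripper above the bin. A dark key is on the bin floor at (723,130), the switch is empty and home, both buttons are up, and the can, carton and tape ring are where they were. Handing in.

```bash
python3 -c "
from h import *
stat(); print(robot.close_job())"
```

```text
t 33.6 p [ 0.4287 -0.2816  0.2298] rv [ 3.500e-01  3.115e+00 -3.000e-03] F [ 0.5  0.6 -0.2] T [ 0.09 -0.13  0.05] op 0.0372 q [-0.68 -0.12  1.72  0.    1.54 -2.03]
the job is handed in; nothing more can be done
None
```

The whole sequence was carried out in the order asked and handed in at 33.6 s of the 69 s allowed; `close_job()` reports no verdict.

- **Key in and turned:** I took the small black key from the stand and pushed it home (shoulder contact at 29 N). It turned clockwise to the stop, felt as 0.94 N·m at the wrist with the pads starting to slip on the key.
- **Green button:** Pressed to a hard stop at 19 N with the key left turned. Afterwards its cap measured level with the red one again.
- **Key back and out:** I turned it to the home stop (−0.47 N·m), drew it out, lowered it into the blue bin and backed the gripper away.

**Last checks:** The final images show the switch empty with its slot pointing up the slope and both buttons up. The can, carton and tape ring look unmoved. The bin is partly hidden by the gripper, so the key shows only as a dark shape on its floor, but the gripper is open and empty.

**Disagreement:** The button caps, and the stop of the press, measured about 4 mm higher than the nominal sizes give. The red and green caps agreed with each other, and the travel to the stop was about 6 mm, so I took the press as full.

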